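Seat the tealight holder in the lantern base

ROBOT

A 7-joint arm with a two-finger parallel gripper is mounted at the origin on the work surface. World frame = base frame: x ahead of the robot, y to its left, z up, the work surface at z = 0. Lengths are in m, angles in rad, forces in N, time in s.
With the tool pointing down it reaches from about 0.4 to 0.875 m from the base axis. Payload 19.3 kg.
Tool frame: the origin (TCP) lies midway between the tips of the shut fingers; the grasp point (between the pads) lies 19 mm behind it (tcp_to_grasp is the z of the grasp point in the tool frame, in m); z points along the fingers, y is the line along which they close (so a half turn about z gives the same grasp; the last joint's range is limited). The gripper opens to 85 mm and grips with 20 to 120 N. Pads are 22 mm wide; open, the fingers measure 114 mm over their backs; the gripper's body (76 mm by 85 mm) begins 54 mm behind the grasp point. The pads swing forward as they close: fully open they stand 13 mm farther back than shut.
Start: joints at [1.045, 0.521, -0.036, 1.599, 0.021, 1.021, -0.113], TCP at [0.275, -0.561, 0.231] pointing down, gripper open.
Joint ranges: [-2.91, 2.91], [-0.3, 2.13], [-1.5, 1.42], [0.17, 2.43], [-1.26, 4.41], [0.16, 1.93], [-2.52, 2.52]. Speed limits (rad/s): [1.89, 1.89, 2.39, 2.39, 3.01, 3.01, 3.01].

INTERFACE

Orientations are given as [roll, pitch, yaw] about the fixed x, y, z axes, in that order (R = Rz(yaw) Ry(pitch) Rx(roll)).
In Python, from workcell import * gives the robot as it stands.
- The arm moves only by the tool send_rows, never from a script. Its argument "increments" is a list of rows, each a list of 3 entries, a list of its own where there are three numbers: the shift along the tool's x, y, z in mm, then the turn, a rotation vector about the tool's x, y, z in degrees, then the gripper's target within -1 to 1 (fully open at 1, half-way at 0, shut at -1). In form: [[[x, y, z], [wx, wy, wz], grip], ...]. A call has 1 to 10 rows; each row is the pose to reach, as a shift and turn from the pose commanded when the call began, along the tool's axes at that moment; what a row does not reach only later rows make up. A row lasts 1/10 s, in which the tool goes at most 50 mm and 8.59 degrees, less where a joint would pass 70% of its speed; a pose out of reach is approached as far as the arm can. A call with a gripper value outside its range is refused whole. The fingers move at their own pace and stop on an object; "newtons" is the grip in N (left out, the last holds). Time passes only in rows, so rows that repeat a pose let the fingers close. It gives the time, the measured TCP pose, the force, the opening and the grip force at its end, in the units of the state.
- observe(): the state, without advancing time (a new reading comes with each control period).
- grab_frame(name): name is "side" or "top"; returns the picture (384x512x3 uint8, blue, green, red); there is no depth.
- camera_params(name): a dict with "fovy" (degrees; the focal length in pixels is half the picture's height over the tangent of half this angle, whatever the lens; pixels are square), "cx", "cy" (the principal point, pixels), "extrinsics" (4x4, takes a point from world to camera coordinates). Camera axes: x right, y down, z forward; pixel columns grow to the right and rows downward; lengths in m; the calibration is good to about 2 mm. A picture is of the moment at which its call begins. camera_params takes no time and is no camera call.
- job_done(): hands the job in; it is judged then, once.
The state is a dict: "clock": time; "qpos": joint angles; "qd": joint speeds; "joint_efforts": joint torques, N m; "position": TCP position; "tool_rot": TCP orientation; "force": force on the tool from outside, world axes, zero at the start; "moment": the same for the moment, N m; "grip_width": finger opening in m; "finger_force": force on a finger pad.
Only numpy, scipy, OpenCV 4.12 (cv2) and the standard library are available. Lean on these libraries where they do the work, as an engineer would, in place of code of your own. Each camera call takes 0.05 s, during which the arm holds its last target. There are 200 camera calls.

TASK

Stand the empty ceramic tealight holder on the open end of the lantern base, then nudge it along the side rail and past the sprung roller until it is fully home, upright and touching rail, end stop and roller all at once. Feel for the stop and push gently: the ceramic chips if it is pressed on the rail or the stop with more than 15 N. Let go of it, and leave the other things on the cabinet alone.

Things in the scene. Friction and masses are not known exactly. Their poses are not given: they have to be found in the camera images.
- holder_center (a point): Centre (half-way up, on the axis) of the empty tealight holder: a white glazed ceramic cup with straight upright sides, 64 mm outside diameter, 55 mm tall, about 0.17 kg, open at the top, standing loose on the cabinet top at the start. Its z axis is the axis of the cup.
- lantern: Base of a candle lantern, its hood off: dark steel plate, 210 (x) by 176 mm (y), 10 mm thick, fixed on the cabinet top. Origin on the underside; it reaches from x = -110 to +100 and y = -88 to +88 mm. The holder enters at the open -x end and is pushed to +x. Heights in the next entries are above the plate's upper face. Hood studs, 10 mm across, 12 mm high, at x = -102 and +92, y = -80 and +80 mm.
- rail: Side rail: upright steel strip on the plate, 4 mm thick, 40 mm high. Origin and axes: the lantern's, but on the plate's upper face. Its guiding face looks to +y and lies at y = -32 mm from x = -15 to +60 mm; from x = -15 to -29 mm it flares outward (to -y) by 8 mm as a lead-in.
- stop_mid (a point): Where the end stop's rubber face would be at mid-slot, on the plate's upper face (lantern x = +50, y = 0). Stop: upright tab, face looking to -x, 34 mm wide, 6 to 40 mm high. Stop and roller arm sit on one slide, clamped by a thumbscrew up to 20 mm to either side of mid-slot along the lantern's x, differently each time: this reading does not show where. It has to be felt. The rubber gives 1 mm per 10 N.
- roller_mid (a point): Axle of the brass roller at rest, slide at mid-slot, on the plate's upper face (lantern x = +13, y = +34 mm). The upright roller, 14 mm across, 6 to 40 mm high, on a steel spring arm (up to 53 mm high; pivot 49 mm to +x, 8 mm to +y of the roller), gives way to +y by over 10 mm. Pushing the holder past takes 2 to 7 N. It then presses it to the rail with 3 N but hardly draws it on to the stop.
- lantern_mouth (a point): Point on the plate's upper face (lantern x = -50, y = 0 mm) where the holder's foot can be set down clear of rail and roller. The pushed holder meets the roller 25 mm short of its seat and has its widest part past the roller 5 mm short of its seat. Lantern axes.
- lantern_nest (a point): Point on the plate's upper face (lantern x = +18, y = 0 mm) below the axis of the seated holder if the slide is at mid-slot; the true seat is up to 20 mm nearer or farther along the lantern's x, at y = 0. Lantern axes.
- lacquer_box: Red lacquered wooden box, 74 x 104 mm, 48 mm high, to be left alone. Origin: centre of the underside.
- glasses_stand: Clear acrylic stand for reading glasses, 70 x 80 mm, 62 mm high, to be left alone. Origin: centre of the underside.
- carabiner: Aluminium carabiner with a spring gate, 84 x 54 mm, lying flat, 10 mm thick, to be left alone. Origin: centre, underside.
- shoehorn: Navy plastic shoehorn, 175 mm long (its x axis), up to 45 mm wide, lying flat, about 10 mm high, to be left alone. Origin: about its middle, underside.
There are look-alikes about, which are no part of the job. Leave any orange or purple look-alike of the part that bears holder_center alone.

How it is judged:
By the outcome, as a careful person would: the job done as asked, in the order asked, and still so for the second after the job is handed in, with the robot touching nothing.
It also fails if it takes over 54 s, if anything falls off the work surface, if the arm or the gripper's body presses on something with over 40 N, if the wrist force passes 120 N, or if a joint passes its speed limit or range.

## Working session

There is one attempt and no reset: what is moved stays moved. The work goes in short steps, Python scripts to look and compute and a tool call to move; the robot and the scene stay as the last step left them, time stands still between calls to the robot, and variables do not carry over. Pictures are saved under pics/ and viewed, at most 10 in all, crops included, and the job is handed in when it is done.

Besides the shell and the picture viewer there is one more tool, called after "Request:" in YAML: its name, and indented under it one key for each argument. send_rows: Moves the arm, as the interface text tells. Its arguments: {"type":"object","properties":{"increments":{"type":"array"},"newtons":{"type":"number"}},"required":["increments"]}

```bash
mkdir -p pics; ls
python3 - <<'E'
from workcell import *
import cv2,numpy as np
for n in("side","top"):
    f=grab_frame(n);cv2.imwrite(f"pics/{n}0.png",f);p=camera_params(n);print(n,p)
print(observe())
E
```

```text
pics
side {'fovy': 52.91814225822854, 'cx': 255.81698574196065, 'cy': 191.65537085816712, 'extrinsics': array([[-0.94397785, -0.32959752,  0.01647069,  0.56487238],
       [-0.25702471,  0.70298885, -0.6631327 ,  0.15134283],
       [ 0.20698818, -0.63021596, -0.74832061,  0.74709952],
       [ 0.        ,  0.        ,  0.        ,  1.        ]])}
top {'fovy': 44.185035603423124, 'cx': 254.79266810693, 'cy': 184.54183562225063, 'extrinsics': array([[-0.02357082, -0.99971958,  0.00227622,  0.06816365],
       [-0.99082782,  0.02305802, -0.13314862,  0.60463823],
       [ 0.1330588 , -0.00539376, -0.99109347,  1.01870013],
       [ 0.        ,  0.        ,  0.        ,  1.        ]])}
{'clock': 0.1, 'qpos': array([ 1.04479752,  0.52198009, -0.0363319 ,  1.59991814,  0.02119119,
        1.02110106, -0.11280317]), 'qd': array([-1.47228215e-03,  1.49512251e-04,  9.70541496e-05,  1.29203431e-04,
       -5.34050388e-04,  5.62012566e-04, -5.93474871e-04]), 'joint_efforts': array([ 3.19389015e-03, -9.28494859e+01,  1.98384449e+00, -3.70535481e+01,
        1.80663174e-02,  5.27196040e-03,  8.14772761e-06]), 'position': array([ 0.27496005, -0.56094588,  0.230779  ]), 'tool_rot': array([-3.14057240e+00,  6.09333402e-05,  4.55783358e-01]), 'force': array([-0.69549654,  0.21241491,  0.89405082]), 'moment': array([-0.00976732, -0.02734726, -0.02061195]), 'finger_force': 0.0, 'grip_width': 0.0855521333434415}
```

View pics/side0.png

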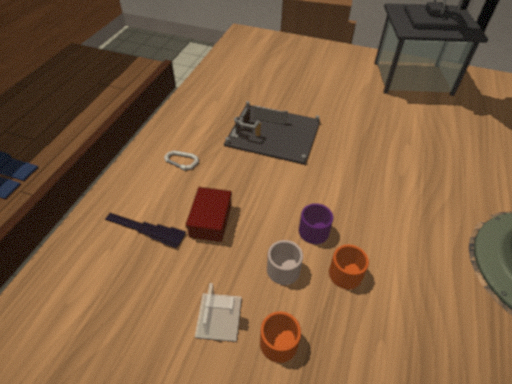

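View pics/top0.png

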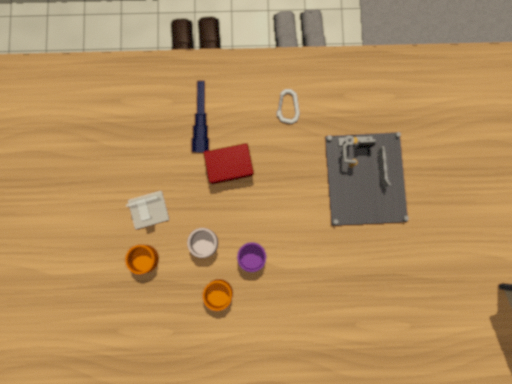

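The white cup is at top (203,243) and side (285,262). The lantern studs in the top view are near (329,138), (398,135), (405,218) and (336,222). The stop and roller are at the far (+x world) end, and the rail is on the right (-y). I'll enlarge both views for accurate pixels.

Run:
```python
import cv2,numpy as np
s=cv2.imread('pics/side0.png');t=cv2.imread('pics/top0.png')
def c(im,x,y,w,h,k):
    o=cv2.resize(im[y:y+h,x:x+w],None,fx=k,fy=k,interpolation=cv2.INTER_CUBIC)
    for i in range(0,w,10): cv2.line(o,(i*k,0),(i*k,4+4*(i%50==0)),(0,255,255),1)
    for i in range(0,h,10): cv2.line(o,(0,i*k),(4+4*(i%50==0),i*k),(0,255,255),1)
    return o
o=np.vstack([np.hstack([c(t,320,125,100,105,4)[:,:400],c(s,220,100,100,105,4)]),np.hstack([c(t,180,220,100,45,4),c(s,250,240,100,45,4)])])
cv2.imwrite('pics/c1.png',o);print(o.shape)
```

```text
(600, 800, 3)
```

View pics/c1.png

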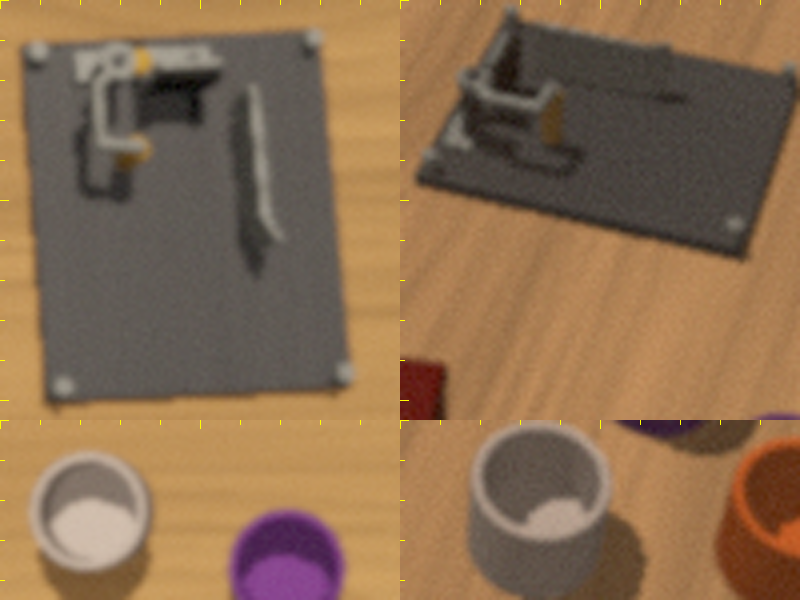

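The crop gives pixels for the four stud tops in both views, the cup rims (top about (202.5,243), side about (285,255.5)) and the roller top at about (354,162) in the top view. Next I triangulate.

```bash
cat > h.py <<'E'
import numpy as np,cv2
from workcell import *
from scipy.optimize import least_squares
P={n:camera_params(n) for n in("side","top")}
def K(n):
    p=P[n];f=192/np.tan(np.radians(p['fovy'])/2);return np.array([[f,0,p['cx']],[0,f,p['cy']],[0,0,1]])
def proj(n,X):
    E=P[n]['extrinsics'];c=K(n)@(E[:3,:3]@np.asarray(X).T+E[:3,3:]);return (c[:2]/c[2]).T
def tri(a,b): # top px, side px
    r=least_squares(lambda X:np.r_[proj('top',X[None])[0]-a,proj('side',X[None])[0]-b],[.6,0,.02]);return r.x,r.fun
def ray(n,px,z):
    E=P[n]['extrinsics'];d=E[:3,:3].T@np.linalg.solve(K(n),[*px,1]);o=-E[:3,:3].T@E[:3,3];return o+d*(z-o[2])/d[2]
def tc(o,p,s=4): return np.array(o)+(np.array(p)+.5)/s-.5
E
cat > m.py <<'E'
from h import *
T=[(37,53),(313,42),(345,374),(63,386)];S=[(430,155),(512,15),(790,75),(735,224)]
N=[(92,80),(92,-80),(-102,-80),(-102,80)]
W=[]
for t,s in zip(T,S):
    X,f=tri(tc((320,125),t),tc((220-100,100),s));W.append(X);print(X.round(4),f.round(2))
L=np.array([[*n,22] for n in N])/1000
W=np.array(W)
# planar fit on all pixels: x,y,yaw with z=0
def tf(p,L):
    c,s=np.cos(p[2]),np.sin(p[2]);return np.c_[p[0]+c*L[:,0]-s*L[:,1],p[1]+s*L[:,0]+c*L[:,1],L[:,2]]
A=np.array([tc((320,125),t) for t in T]);B=np.array([tc((120,100),s) for s in S])
r=least_squares(lambda p:np.r_[(proj('top',tf(p,L))-A).ravel(),(proj('side',tf(p,L))-B).ravel()],[*W[:,:2].mean(0),0])
print('lantern',r.x.round(4),r.fun.round(1))
X,f=tri(tc((180,220-105),(90,512.5)),tc((250-100,240-105),(540,482)));print('cup rim',X.round(4),f.round(2))
def toL(X):
    c,s=np.cos(r.x[2]),np.sin(r.x[2]);d=X[:2]-r.x[:2];return np.array([c*d[0]+s*d[1],-s*d[0]+c*d[1]])*1000
print('roller',toL(ray('top',tc((320,125),(134,152)),.050)),'stop top',[toL(ray('top',tc((320,125),p),.050)).round(1) for p in((80,82),(218,70))])
E
python3 m.py
```

```text
[ 0.7142 -0.1193  0.023 ] [-0.14 -0.48  0.52  0.1 ]
[ 0.7186 -0.2808  0.0172] [-0.15 -0.57  0.69  0.13]
[ 0.5253 -0.2882  0.0132] [-0.04 -0.3   0.35  0.07]
[ 0.5219 -0.1258  0.0216] [-0.05 -0.35  0.36  0.07]
lantern [ 0.6246 -0.2018  0.0237] [-0.1 -0.6 -0.1 -1.  -0.6 -0.2 -0.7  0.2  0.4  0.3  0.6 -1.1  0.7 -1.7
  0.7  0.5]
cup rim [0.4818 0.1723 0.0497] [-0.17 -1.14  0.94  0.18]
roller [25.23560379 34.48694216] stop top [array([66.4, 61.8]), array([ 69.7, -16.2])]
```

Measured heights agree with the stated ones: stud tops 13–23 mm (22 expected) and rim about 50 mm (55 expected). The lantern is at about (0.625,-0.202) with yaw about 0.026. The slide looks to be about +12 mm. I'll write a world-to-tool conversion helper next.

```bash
cat > mv.py <<'E'
import sys,numpy as np
from workcell import observe
from scipy.spatial.transform import Rotation as R
# args: groups of x,y,z,roll,pitch,yaw
o=observe();R0=R.from_euler('xyz',o['tool_rot'])
print(o['clock'],o['position'].round(4),o['tool_rot'].round(3),o['force'].round(2))
for a in sys.argv[1:]:
    v=np.array(eval(a),float);print(a,((R0.inv().apply(v[:3]-o['position']))*1e3).round(1),np.degrees((R0.inv()*R.from_euler('xyz',v[3:])).as_rotvec()).round(1))
E
python3 mv.py "[.5,-.2,.231,np.pi,0,.026]" "[.482,.172,.13,np.pi,0,.026]"
python3 - <<'E'
import sys;sys.path.insert(0,'.')
from h import *
# cup from rim at known z, each view
print(ray('top',tc((180,115),(90,512.5)),.055),ray('side',tc((150,135),(540,482)),.055))
N=np.array([(92,80),(92,-80),(-102,-80),(-102,80)])/1e3
for n,q,o in(('top',[(37,53),(313,42),(345,374),(63,386)],(320,125)),('side',[(430,155),(512,15),(790,75),(735,224)],(120,100))):
    W=np.array([ray(n,tc(o,p),.022)[:2] for p in q]);M,_=cv2.estimateAffinePartial2D(N,W);print(n,M.round(4))
E
```

```text
0.1 [ 0.275  -0.5609  0.2308] [-3.141  0.     0.456] [-0.7   0.21  0.89]
[.5,-.2,.231,np.pi,0,.026] [ 360.9 -225.    -0. ] [-0.1  0.  24.6]
[.482,.172,.13,np.pi,0,.026] [ 508.5 -566.9  101.3] [-0.1  0.  24.6]
[0.47927846 0.17139474 0.055     ] [0.48296999 0.17585149 0.055     ]
top [[ 0.9934 -0.0257  0.6236]
 [ 0.0257  0.9934 -0.2025]]
side [[ 0.9797 -0.0164  0.6253]
 [ 0.0164  0.9797 -0.1991]]
```

Request:
send_rows:
  increments:
    - [[361, -225, 0], [0, 0, 24.6], 1]
    - [[361, -225, 0], [0, 0, 24.6], 1]
    - [[361, -225, 0], [0, 0, 24.6], 1]
    - [[361, -225, 0], [0, 0, 24.6], 1]
    - [[361, -225, 0], [0, 0, 24.6], 1]
    - [[361, -225, 0], [0, 0, 24.6], 1]
    - [[361, -225, 0], [0, 0, 24.6], 1]
    - [[508, -568, 80], [0, 0, 24.6], 1]
    - [[508, -568, 80], [0, 0, 24.6], 1]
    - [[508, -568, 80], [0, 0, 24.6], 1]

```text
clock: 1.1
position: [0.4664, -0.1163, 0.204]
tool_rot: [-3.142, 0.0, 0.026]
force: [1.8, 0.4, 0.9]
grip_width: 0.0855
finger_force: 0.0
```

```bash
python3 mv.py "[.481,.173,.12,np.pi,0,.025]"
```

```text
1.1 [ 0.4664 -0.1163  0.204 ] [-3.142  0.     0.026] [1.83 0.37 0.86]
[.481,.173,.12,np.pi,0,.025] [  22.2 -288.8   84. ] [-0.   0.   0.1]
```

Request:
send_rows:
  increments:
    - [[22, -289, 84], [0, 0, 0], 1]
    - [[22, -289, 84], [0, 0, 0], 1]
    - [[22, -289, 84], [0, 0, 0], 1]
    - [[22, -289, 84], [0, 0, 0], 1]
    - [[22, -289, 84], [0, 0, 0], 1]
    - [[22, -289, 84], [0, 0, 0], 1]
    - [[22, -289, 84], [0, 0, 0], 1]
    - [[22, -289, 84], [0, 0, 0], 1]
    - [[22, -289, 84], [0, 0, 0], 1]
    - [[22, -289, 84], [0, 0, 0], 1]

```text
clock: 2.1
position: [0.4814, 0.1699, 0.1207]
tool_rot: [3.141, -0.0, 0.024]
force: [-0.5, 1.0, -0.1]
grip_width: 0.0852
finger_force: 0.0
```

```bash
python3 mv.py "[.481,.173,.02,np.pi,0,.025]"
python3 - <<'E'
from h import *
s=grab_frame('side')[190:330,190:390];t=grab_frame('top')[180:320,120:320]
cv2.imwrite('pics/a.png',np.hstack([cv2.resize(s,None,fx=2,fy=2,interpolation=2),cv2.resize(t,None,fx=2,fy=2,interpolation=2)]))
E
```

```text
2.1 [0.4814 0.1699 0.1207] [ 3.141 -0.     0.024] [-0.49  1.01 -0.14]
[.481,.173,.02,np.pi,0,.025] [ -0.4  -3.1 100.7] [ 0. -0. -0.]
```

View pics/a.png

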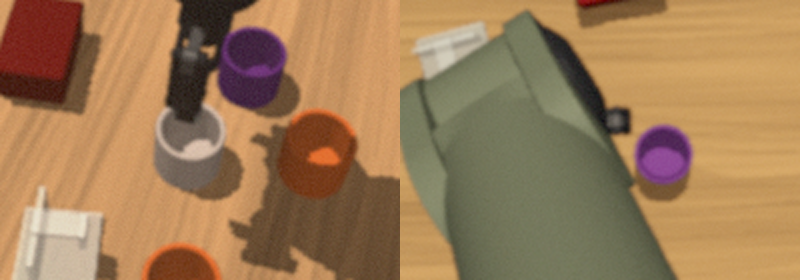

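The side view shows the fingers lined up with the cup, with clear space around it. I'll descend with force feedback.

Request:
send_rows:
  increments:
    - [[0, -3, 30], [0, 0, 0], 1]
    - [[0, -3, 50], [0, 0, 0], 1]
    - [[0, -3, 65], [0, 0, 0], 1]
    - [[0, -3, 80], [0, 0, 0], 1]
    - [[0, -3, 95], [0, 0, 0], 1]
    - [[0, -3, 105], [0, 0, 0], 1]
    - [[0, -3, 110], [0, 0, 0], 1]
    - [[0, -3, 110], [0, 0, 0], 1]

```text
clock: 3.0
position: [0.481, 0.1739, 0.0102]
tool_rot: [3.141, 0.0, 0.026]
force: [-0.4, 0.3, 0.0]
grip_width: 0.0855
finger_force: 0.0
```

Request:
send_rows:
  increments:
    - [[0, 0, 1], [0, 0, 0], 0.6]
    - [[0, 0, 1], [0, 0, 0], 0.4]
    - [[0, 0, 1], [0, 0, 0], 0.2]
    - [[0, 0, 1], [0, 0, 0], 0]
    - [[0, 0, 1], [0, 0, 0], -0.2]
    - [[0, 0, 1], [0, 0, 0], -0.2]
    - [[0, 0, 1], [0, 0, 0], -0.2]
  newtons: 25

```text
clock: 3.7
position: [0.4813, 0.1743, 0.0099]
tool_rot: [-3.141, -0.001, 0.026]
force: [-1.4, -1.6, 7.1]
grip_width: 0.0635
finger_force: 27.5
```

Request:
send_rows:
  increments:
    - [[0, 0, -10], [0, 0, 0], -0.2]
    - [[0, 0, -30], [0, 0, 0], -0.2]
    - [[0, 0, -60], [0, 0, 0], -0.2]
    - [[0, 0, -95], [0, 0, 0], -0.2]
    - [[0, 0, -120], [0, 0, 0], -0.2]
    - [[0, 0, -120], [0, 0, 0], -0.2]

```text
clock: 4.3
position: [0.4825, 0.1747, 0.1331]
tool_rot: [-3.14, -0.005, 0.026]
force: [0.8, 0.1, -2.4]
grip_width: 0.0638
finger_force: 28.3
```

```bash
python3 mv.py "[.574,-.202,.12,np.pi,0,.025]"
python3 - <<'E'
from workcell import *
o=observe();print(o['grip_width'],o['finger_force'])
E
```

```text
4.3 [0.4825 0.1747 0.1331] [-3.14  -0.005  0.026] [ 0.76  0.05 -2.36]
[.574,-.202,.12,np.pi,0,.025] [ 81.6 379.   12.7] [-0.1 -0.3  0.1]
0.0638026395456765 28.3264222741127
```

Request:
send_rows:
  increments:
    - [[5, 25, 0], [0, 0, 0], -0.2]
    - [[13, 60, 0], [0, 0, 0], -0.2]
    - [[22, 105, 0], [0, 0, 0], -0.2]
    - [[32, 150, 0], [0, 0, 0], -0.2]
    - [[43, 195, 0], [0, 0, 0], -0.2]
    - [[53, 240, 0], [0, 0, 0], -0.2]
    - [[62, 285, 0], [0, 0, 0], -0.2]
    - [[72, 330, 0], [0, 0, 0], -0.2]
    - [[79, 363, 0], [0, 0, 0], -0.2]
    - [[82, 379, 10], [0, 0, 0], -0.2]

```text
clock: 5.3
position: [0.5732, -0.2063, 0.1197]
tool_rot: [3.14, -0.001, 0.023]
force: [0.1, -0.1, -2.0]
grip_width: 0.0633
finger_force: 28.4
```

Request:
send_rows:
  increments:
    - [[0, 0, 0], [0, 0, 0], -0.2]
    - [[0, 0, 0], [0, 0, 0], -0.2]

```text
clock: 5.5
position: [0.5725, -0.2014, 0.1186]
tool_rot: [-3.141, 0.001, 0.027]
force: [0.8, 0.2, -0.4]
grip_width: 0.0637
finger_force: 28.4
```

```bash
python3 mv.py "[.574,-.202,.03,np.pi,0,.025]"
python3 - <<'E'
from h import *
s=grab_frame('side')[60:260,160:400];t=grab_frame('top')[100:300,280:480]
cv2.imwrite('pics/b.png',np.hstack([cv2.resize(s,None,fx=2,fy=2,interpolation=2)[:,:440],cv2.resize(t,None,fx=2,fy=2,interpolation=2)[:,:360]]))
E
```

```text
5.5 [ 0.5725 -0.2014  0.1186] [-3.141e+00  1.000e-03  2.700e-02] [ 0.76  0.22 -0.41]
[.574,-.202,.03,np.pi,0,.025] [ 1.6  0.7 88.6] [-0.1  0.1  0.1]
```

View pics/b.png

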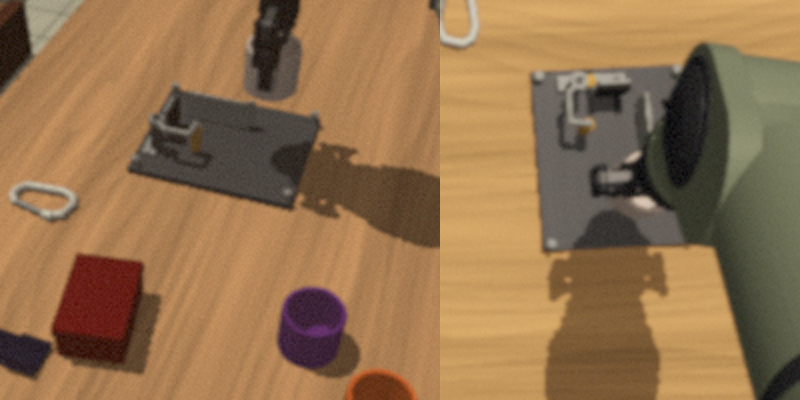

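The cup is held upright above the open end of the plate, clear of the rail and roller. I'll lower it and feel for the plate.

Request:
send_rows:
  increments:
    - [[1.5, 0, 30], [0, 0, 0], -0.2]
    - [[1.5, 0, 55], [0, 0, 0], -0.2]
    - [[1.5, 0, 75], [0, 0, 0], -0.2]
    - [[1.5, 0, 87], [0, 0, 0], -0.2]
    - [[1.5, 0, 93], [0, 0, 0], -0.2]
    - [[1.5, 0, 93], [0, 0, 0], -0.2]
    - [[1.5, 0, 93], [0, 0, 0], -0.2]

```text
clock: 6.3
position: [0.575, -0.2024, 0.0272]
tool_rot: [3.141, -0.001, 0.027]
force: [-0.7, 0.2, -1.4]
grip_width: 0.0634
finger_force: 28.5
```

Request:
send_rows:
  increments:
    - [[0, 0, 1.5], [0, 0, 0], -0.2]
    - [[0, 0, 3], [0, 0, 0], -0.2]
    - [[0, 0, 4], [0, 0, 0], -0.2]
    - [[0, 0, 4], [0, 0, 0], -0.2]

```text
clock: 6.7
position: [0.5745, -0.2025, 0.0224]
tool_rot: [-3.142, 0.0, 0.026]
force: [0.0, -0.2, -1.6]
grip_width: 0.0636
finger_force: 28.5
```

Request:
send_rows:
  increments:
    - [[0, 0, 1], [0, 0, 0], -0.2]
    - [[0, 0, 1.5], [0, 0, 0], -0.2]
    - [[0, 0, 1.5], [0, 0, 0], -0.2]

```text
clock: 7.0
position: [0.5745, -0.2025, 0.0208]
tool_rot: [-3.142, 0.0, 0.026]
force: [-0.1, -0.3, -2.0]
grip_width: 0.0633
finger_force: 28.5
```

Request:
send_rows:
  increments:
    - [[0, 0, 0.7], [0, 0, 0], -0.2]
    - [[0, 0, 0.7], [0, 0, 0], -0.2]

```text
clock: 7.2
position: [0.5745, -0.2025, 0.0201]
tool_rot: [-3.142, 0.0, 0.026]
force: [-0.6, 0.6, -1.9]
grip_width: 0.0635
finger_force: 28.5
```

Request:
send_rows:
  increments:
    - [[0, 0, 0.7], [0, 0, 0], -0.2]
    - [[0, 0, 0.7], [0, 0, 0], -0.2]

```text
clock: 7.4
position: [0.5745, -0.2025, 0.02]
tool_rot: [3.142, -0.0, 0.026]
force: [-4.0, 1.8, 10.2]
grip_width: 0.0637
finger_force: 29.4
```

Request:
send_rows:
  increments:
    - [[0, 0, 0.7], [0, 0, 0], -0.2]
    - [[0, 0, 0.7], [0, 0, 0], -0.2]

```text
clock: 7.6
position: [0.5746, -0.2025, 0.02]
tool_rot: [3.141, -0.0, 0.026]
force: [-7.7, 2.4, 21.8]
grip_width: 0.0638
finger_force: 30.5
```

Contact came at TCP z = 0.020, exactly as predicted (10 mm plate). I'll ease off, then release.

Request:
send_rows:
  increments:
    - [[0, 0, -1.2], [0, 0, 0], -0.2]
    - [[0, 0, -1.2], [0, 0, 0], 0.1]
    - [[0, 0, -1.2], [0, 0, 0], 0.4]
    - [[0, 0, -1.2], [0, 0, 0], 0.7]
    - [[0, 0, -1.2], [0, 0, 0], 1]
    - [[0, 0, -1.2], [0, 0, 0], 1]
    - [[0, 0, -1.2], [0, 0, 0], 1]

```text
clock: 8.3
position: [0.5745, -0.2024, 0.0199]
tool_rot: [-3.142, 0.0, 0.026]
force: [0.9, -0.8, 1.2]
grip_width: 0.0856
finger_force: 0.0
```

```bash
python3 mv.py "[.575,-.2025,.1,np.pi,0,.025]"
python3 - <<'E'
from h import *
s=grab_frame('side')[60:210,200:350]
cv2.imwrite('pics/c.png',cv2.resize(s,None,fx=4,fy=4,interpolation=2))
E
```

```text
8.3 [ 0.5745 -0.2024  0.0199] [-3.142  0.     0.026] [ 0.9  -0.75  1.21]
[.575,-.2025,.1,np.pi,0,.025] [  0.5   0.1 -80.1] [-0.   0.   0.1]
```

View pics/c.png

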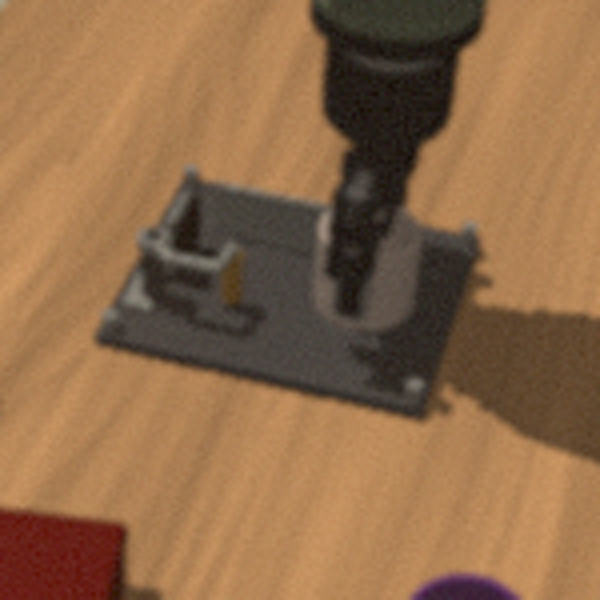

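The cup stands on the plate near the open end, released and upright. I'll back out to -x between the open fingers, shut them, raise a little and tilt so the tips lead.

Request:
send_rows:
  increments:
    - [[-10, 0, 0], [0, 0, 0], 1]
    - [[-30, 0, 0], [0, 0, 0], 1]
    - [[-50, 0, 0], [0, 0, 0], 1]
    - [[-70, 0, 0], [0, 0, 0], 1]
    - [[-70, 0, -6], [0, 0, 0], 0.3]
    - [[-70, 0, -6], [0, 6, 0], -0.5]
    - [[-70, 0, -6], [0, 6, 0], -1]
    - [[-70, 0, -6], [0, 6, 0], -1]
    - [[-70, 0, -6], [0, 6, 0], -1]
    - [[-70, 0, -6], [0, 6, 0], -1]

```text
clock: 9.35
position: [0.5052, -0.2041, 0.026]
tool_rot: [-3.142, -0.104, 0.027]
force: [-0.9, -0.3, -0.8]
grip_width: 0.0004
finger_force: 0.0
```

```bash
python3 mv.py "[.524,-.204,.026,np.pi,-.105,.025]" "[.524,-.204,.026,np.pi,.105,.025]"
python3 - <<'E'
from h import *
s=grab_frame('side')[80:200,200:360];t=grab_frame('top')[110:270,310:450]
a=cv2.resize(s,(533,400),interpolation=2)[:,:440];b=cv2.resize(t,None,fx=2.5,fy=2.5,interpolation=2)
cv2.imwrite('pics/d.png',np.hstack([a,b]))
o=observe();print(o['grip_width'])
E
```

```text
9.35 [ 0.5052 -0.2041  0.026 ] [-3.142 -0.104  0.027] [-0.89 -0.25 -0.77]
[.524,-.204,.026,np.pi,-.105,.025] [18.7  0.4  1.9] [-0.   0.1  0.1]
[.524,-.204,.026,np.pi,.105,.025] [18.7  0.4  1.9] [ -0.  -12.    0.1]
0.00015463531738897133
```

View pics/d.png

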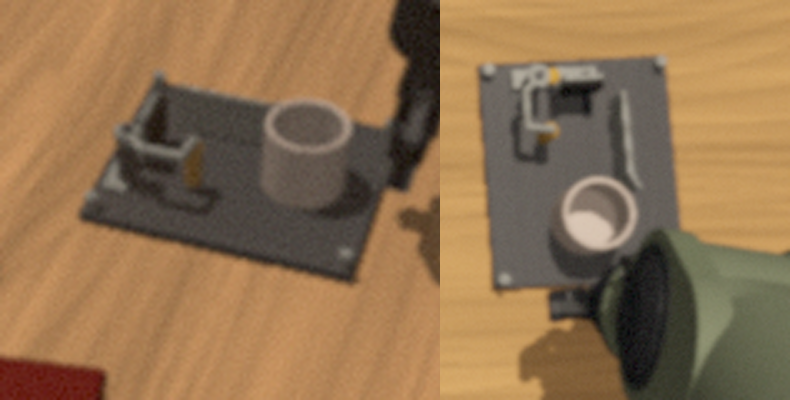

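Cup upright on the plate, rim centre in the top view at about (374,196). The closed fingers are behind it, tips leading.

Run:
```python
from h import *
X=ray('top',(374,196.4),.065);print(X)
th=.0255;d=X[:2]-[.6238,-.2022];print(1e3*np.array([np.cos(th)*d[0]+np.sin(th)*d[1],-np.sin(th)*d[0]+np.cos(th)*d[1]]))
for d in (20,40,70,90): print(d,d*np.cos(.105),d*np.sin(.105))
```

```text
[ 0.57063401 -0.20510298  0.065     ]
[-53.22272763  -1.54644669]
20 19.889851254969948 2.0961433765776496
40 39.779702509939895 4.192286753155299
70 69.61447939239481 7.336501818021774
90 89.50433064736477 9.432645194599424
```

Request:
send_rows:
  increments:
    - [[8, 0, 0.8], [0, 0, 0], -1]
    - [[14, 0, 1.5], [0, 0, 0], -1]
    - [[18, 0, 1.9], [0, 0, 0], -1]
    - [[20, 0, 2.1], [0, 0, 0], -1]
    - [[20, 0, 2.1], [0, 0, 0], -1]

```text
clock: 9.95
position: [0.5249, -0.2037, 0.0259]
tool_rot: [-3.142, -0.105, 0.027]
force: [-0.9, 0.5, -0.6]
grip_width: -0.0001
finger_force: 0.0
```

Request:
send_rows:
  increments:
    - [[3, 0, 0.3], [0, 0, 0], -1]
    - [[6, 0, 0.6], [0, 0, 0], -1]
    - [[9, 0, 0.9], [0, 0, 0], -1]
    - [[13, 0, 1.4], [0, 0, 0], -1]
    - [[17, 0, 1.8], [0, 0, 0], -1]
    - [[21, 0, 2.2], [0, 0, 0], -1]
    - [[25, 0, 2.6], [0, 0, 0], -1]
    - [[29, 0, 3], [0, 0, 0], -1]
    - [[33, 0, 3.5], [0, 0, 0], -1]
    - [[33, 0, 3.5], [0, 0, 0], -1]

```text
clock: 10.95
position: [0.5585, -0.2028, 0.026]
tool_rot: [3.142, -0.105, 0.027]
force: [-0.3, -0.5, -0.4]
grip_width: 0.0003
finger_force: 0.0
```

Request:
send_rows:
  increments:
    - [[3, 0, 0.3], [0, 0, 0], -1]
    - [[6, 0, 0.6], [0, 0, 0], -1]
    - [[9, 0, 0.9], [0, 0, 0], -1]
    - [[12, 0, 1.3], [0, 0, 0], -1]
    - [[15, 0, 1.6], [0, 0, 0], -1]
    - [[15, 0, 1.6], [0, 0, 0], -1]

```text
clock: 11.55
position: [0.5734, -0.2024, 0.026]
tool_rot: [3.142, -0.105, 0.027]
force: [0.3, -0.2, 1.2]
grip_width: -0.0
finger_force: 0.0
```

Run:
```python
from h import *
o=observe();print(o['position'],o['force'],o['moment'])
s=grab_frame('side')[80:200,200:360];t=grab_frame('top')[110:270,310:450]
a=cv2.resize(s,(533,400),interpolation=2)[:,:440];b=cv2.resize(t,None,fx=2.5,fy=2.5,interpolation=2)
cv2.imwrite('pics/e.png',np.hstack([a,b]))
```

```text
[ 0.5734473  -0.20243855  0.02597016] [ 0.29427939 -0.20739644  1.20665708] [-0.00033494  0.14814203 -0.01228174]
```

View pics/e.png

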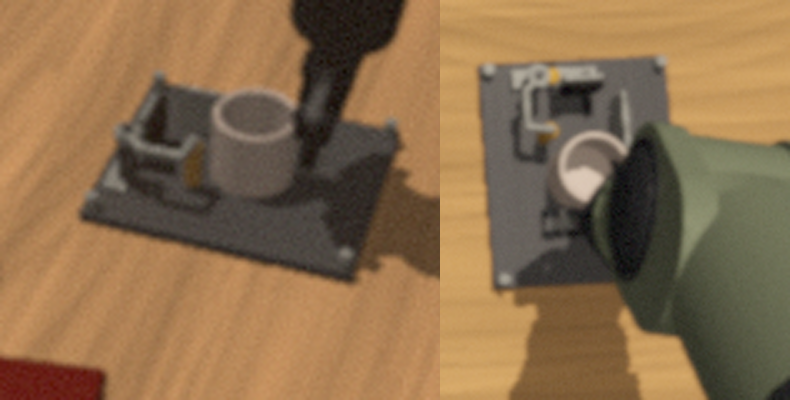

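The cup is upright, entering between roller and rail, with the pusher centred behind it. I'll continue in small steps, watching force.

Request:
send_rows:
  increments:
    - [[2, 0, 0.2], [0, 0, 0], -1]
    - [[4, 0, 0.4], [0, 0, 0], -1]
    - [[6, 0, 0.6], [0, 0, 0], -1]
    - [[8, 0, 0.8], [0, 0, 0], -1]

```text
clock: 12.05
position: [0.581, -0.2023, 0.0259]
tool_rot: [-3.142, -0.105, 0.026]
force: [-1.3, -0.3, 0.3]
grip_width: -0.0001
finger_force: 0.5
```

Request:
send_rows:
  increments:
    - [[1, 0, 0.1], [0, 0, 0], -1]
    - [[2, 0, 0.2], [0, 0, 0], -1]
    - [[3, 0, 0.3], [0, 0, 0], -1]

```text
clock: 12.35
position: [0.584, -0.2022, 0.026]
tool_rot: [-3.142, -0.105, 0.026]
force: [-1.4, 0.2, -0.9]
grip_width: -0.0002
finger_force: 0.5
```

Request:
send_rows:
  increments:
    - [[1, 0, 0.1], [0, 0, 0], -1]
    - [[2, 0, 0.2], [0, 0, 0], -1]
    - [[3, 0, 0.3], [0, 0, 0], -1]

```text
clock: 12.65
position: [0.5871, -0.2021, 0.026]
tool_rot: [-3.142, -0.105, 0.026]
force: [-1.4, 0.1, -0.5]
grip_width: 0.0002
finger_force: 0.4
```

Request:
send_rows:
  increments:
    - [[1, 0, 0.1], [0, 0, 0], -1]
    - [[2, 0, 0.2], [0, 0, 0], -1]
    - [[3, 0, 0.3], [0, 0, 0], -1]

```text
clock: 12.95
position: [0.5901, -0.2021, 0.026]
tool_rot: [-3.142, -0.105, 0.026]
force: [-1.6, -0.8, 0.2]
grip_width: -0.0002
finger_force: 0.4
```

Request:
send_rows:
  increments:
    - [[1, 0, 0.1], [0, 0, 0], -1]
    - [[2, 0, 0.2], [0, 0, 0], -1]
    - [[2, 0, 0.2], [0, 0, 0], -1]

```text
clock: 13.25
position: [0.5921, -0.202, 0.026]
tool_rot: [-3.142, -0.105, 0.026]
force: [-1.1, -0.3, -0.9]
grip_width: 0.0001
finger_force: 0.4
```

Request:
send_rows:
  increments:
    - [[1, 0, 0.1], [0, 0, 0], -1]
    - [[2, 0, 0.2], [0, 0, 0], -1]
    - [[2, 0, 0.2], [0, 0, 0], -1]

```text
clock: 13.55
position: [0.594, -0.2018, 0.026]
tool_rot: [-3.141, -0.104, 0.026]
force: [-2.6, -0.3, -0.4]
grip_width: -0.0
finger_force: 1.3
```

Request:
send_rows:
  increments:
    - [[1, 0, 0.1], [0, 0, 0], -1]
    - [[2, 0, 0.2], [0, 0, 0], -1]
    - [[2, 0, 0.2], [0, 0, 0], -1]

```text
clock: 13.85
position: [0.5961, -0.2018, 0.026]
tool_rot: [-3.141, -0.105, 0.027]
force: [-3.6, 1.6, 0.3]
grip_width: 0.0001
finger_force: 1.3
```

Request:
send_rows:
  increments:
    - [[1, 0, 0.1], [0, 0, 0], -1]
    - [[2, 0, 0.2], [0, 0, 0], -1]
    - [[2, 0, 0.2], [0, 0, 0], -1]

```text
clock: 14.15
position: [0.5982, -0.2018, 0.026]
tool_rot: [-3.142, -0.105, 0.027]
force: [-3.4, 2.5, -1.1]
grip_width: 0.0
finger_force: 1.3
```

The roller was met at TCP x ≈ 0.593, so the seat should be at about 0.618.

Request:
send_rows:
  increments:
    - [[1, 0, 0.1], [0, 0, 0], -1]
    - [[2, 0, 0.2], [0, 0, 0], -1]
    - [[3, 0, 0.3], [0, 0, 0], -1]
    - [[3, 0, 0.3], [0, 0, 0], -1]

```text
clock: 14.55
position: [0.6012, -0.2017, 0.0261]
tool_rot: [3.142, -0.105, 0.026]
force: [-3.1, 1.8, -0.4]
grip_width: 0.0001
finger_force: 1.3
```

Request:
send_rows:
  increments:
    - [[1, 0, 0.1], [0, 0, 0], -1]
    - [[2, 0, 0.2], [0, 0, 0], -1]
    - [[3, 0, 0.3], [0, 0, 0], -1]
    - [[3, 0, 0.3], [0, 0, 0], -1]

```text
clock: 14.95
position: [0.6043, -0.2017, 0.0261]
tool_rot: [3.142, -0.105, 0.026]
force: [-3.2, 2.0, -0.6]
grip_width: 0.0003
finger_force: 1.2
```

Request:
send_rows:
  increments:
    - [[1, 0, 0.1], [0, 0, 0], -1]
    - [[2, 0, 0.2], [0, 0, 0], -1]
    - [[3, 0, 0.3], [0, 0, 0], -1]
    - [[3, 0, 0.3], [0, 0, 0], -1]

```text
clock: 15.35
position: [0.6073, -0.2016, 0.0261]
tool_rot: [3.142, -0.105, 0.026]
force: [-2.0, 2.0, -0.6]
grip_width: -0.0003
finger_force: 1.2
```

Request:
send_rows:
  increments:
    - [[1, 0, 0.1], [0, 0, 0], -1]
    - [[2, 0, 0.2], [0, 0, 0], -1]
    - [[3, 0, 0.3], [0, 0, 0], -1]
    - [[3, 0, 0.3], [0, 0, 0], -1]

```text
clock: 15.75
position: [0.6103, -0.2015, 0.0261]
tool_rot: [3.142, -0.105, 0.026]
force: [-2.1, 1.4, -0.8]
grip_width: 0.0001
finger_force: 1.1
```

Request:
send_rows:
  increments:
    - [[1, 0, 0.1], [0, 0, 0], -1]
    - [[2, 0, 0.2], [0, 0, 0], -1]
    - [[2, 0, 0.2], [0, 0, 0], -1]

```text
clock: 16.05
position: [0.6123, -0.2014, 0.0262]
tool_rot: [3.142, -0.105, 0.026]
force: [-2.5, 0.3, -0.7]
grip_width: -0.0002
finger_force: 1.0
```

Request:
send_rows:
  increments:
    - [[0.5, 0, 0], [0, 0, 0], -1]
    - [[1, 0, 0.1], [0, 0, 0], -1]
    - [[1, 0, 0.1], [0, 0, 0], -1]

```text
clock: 16.35
position: [0.6132, -0.2015, 0.0262]
tool_rot: [3.142, -0.105, 0.026]
force: [-3.0, 1.6, -1.1]
grip_width: -0.0003
finger_force: 1.2
```

Request:
send_rows:
  increments:
    - [[0.5, 0, 0], [0, 0, 0], -1]
    - [[1, 0, 0.1], [0, 0, 0], -1]
    - [[1, 0, 0.1], [0, 0, 0], -1]

```text
clock: 16.65
position: [0.6142, -0.2014, 0.0261]
tool_rot: [-3.142, -0.105, 0.026]
force: [-2.1, 0.8, -0.3]
grip_width: 0.0003
finger_force: 1.2
```

Request:
send_rows:
  increments:
    - [[0.4, 0, 0], [0, 0, 0], -1]
    - [[0.7, 0, 0.1], [0, 0, 0], -1]
    - [[0.7, 0, 0.1], [0, 0, 0], -1]

```text
clock: 16.95
position: [0.6149, -0.2014, 0.0261]
tool_rot: [3.142, -0.105, 0.026]
force: [-2.5, 1.2, -0.6]
grip_width: 0.0002
finger_force: 1.2
```

Request:
send_rows:
  increments:
    - [[0.5, 0, 0], [0, 0, 0], -1]
    - [[0.5, 0, 0], [0, 0, 0], -1]

```text
clock: 17.15
position: [0.6154, -0.2014, 0.0262]
tool_rot: [3.142, -0.105, 0.026]
force: [-1.9, 1.8, -0.8]
grip_width: -0.0
finger_force: 1.2
```

Request:
send_rows:
  increments:
    - [[0.5, 0, 0.1], [0, 0, 0], -1]
    - [[0.5, 0, 0.1], [0, 0, 0], -1]

```text
clock: 17.35
position: [0.6159, -0.2014, 0.0261]
tool_rot: [-3.142, -0.105, 0.026]
force: [-2.3, 1.5, -0.4]
grip_width: -0.0001
finger_force: 1.1
```

Request:
send_rows:
  increments:
    - [[0.5, 0, 0], [0, 0, 0], -1]
    - [[0.5, 0, 0], [0, 0, 0], -1]

```text
clock: 17.55
position: [0.6164, -0.2013, 0.0262]
tool_rot: [-3.142, -0.105, 0.026]
force: [-2.5, 1.6, -0.6]
grip_width: 0.0003
finger_force: 1.1
```

Request:
send_rows:
  increments:
    - [[0.5, 0, 0.1], [0, 0, 0], -1]
    - [[0.5, 0, 0.1], [0, 0, 0], -1]

```text
clock: 17.75
position: [0.6168, -0.2014, 0.0261]
tool_rot: [-3.142, -0.105, 0.026]
force: [-2.5, 1.0, -1.0]
grip_width: 0.0
finger_force: 1.5
```

Request:
send_rows:
  increments:
    - [[0.4, 0, 0], [0, 0, 0], -1]
    - [[0.4, 0, 0], [0, 0, 0], -1]

```text
clock: 17.95
position: [0.617, -0.2013, 0.0261]
tool_rot: [-3.142, -0.104, 0.026]
force: [-4.8, 1.1, 0.0]
grip_width: -0.0
finger_force: 2.3
```

Request:
send_rows:
  increments:
    - [[0.4, 0, 0], [0, 0, 0], -1]
    - [[0.4, 0, 0], [0, 0, 0], -1]

```text
clock: 18.15
position: [0.6171, -0.2014, 0.026]
tool_rot: [-3.141, -0.104, 0.026]
force: [-5.3, 0.4, -0.3]
grip_width: -0.0001
finger_force: 2.9
```

Request:
send_rows:
  increments:
    - [[0.4, 0, 0.1], [0, 0, 0], -1]
    - [[0.4, 0, 0.1], [0, 0, 0], -1]

```text
clock: 18.35
position: [0.6173, -0.2013, 0.0259]
tool_rot: [-3.141, -0.103, 0.026]
force: [-7.3, 2.6, 1.2]
grip_width: -0.0002
finger_force: 3.7
```

The stop is felt: force rises to 7 N with hardly any motion, 24 mm past roller contact. I'll back off straight, slowly, then lift and look.

Request:
send_rows:
  increments:
    - [[-0.5, 0, 0], [0, 0, 0], -1]
    - [[-1, 0, -0.1], [0, 0, 0], -1]
    - [[-2, 0, -0.2], [0, 0, 0], -1]
    - [[-5, 0, -0.5], [0, 0, 0], -1]
    - [[-15, 0, -1.6], [0, 0, 0], -1]
    - [[-30, 0, -3.1], [0, 0, 0], -1]
    - [[-45, 0, -4.7], [0, 0, 0], -1]
    - [[-60, 0, -40], [0, 0, 0], -1]
    - [[-90, 0, -80], [0, 0, 0], -1]
    - [[-130, 40, -120], [0, 0, 0], -1]

```text
clock: 19.35
position: [0.4883, -0.2309, 0.1237]
tool_rot: [-3.141, -0.106, 0.031]
force: [0.5, -2.8, 0.2]
grip_width: 0.0001
finger_force: 0.0
```

Request:
send_rows:
  increments:
    - [[-10, 150, -40], [0, 0, 0], -1]
    - [[-10, 150, -40], [0, 0, 0], -1]
    - [[-10, 150, -40], [0, 0, 0], -1]
    - [[-10, 150, -40], [0, 0, 0], -1]
    - [[-10, 150, -40], [0, 0, 0], -1]

```text
clock: 19.85
position: [0.478, -0.3854, 0.1608]
tool_rot: [3.141, -0.105, 0.024]
force: [0.2, 1.7, 0.1]
grip_width: 0.0
finger_force: 0.0
```

Run:
```python
from h import *
o=observe();print(o['clock'],o['position'],o['force'])
s=grab_frame('side')[90:190,210:320];t=grab_frame('top')[115:245,310:430]
a=cv2.resize(s,(440,400),interpolation=2);b=cv2.resize(t,(360,390),interpolation=2)
cv2.imwrite('pics/f.png',np.hstack([a[:390],b]))
```

```text
19.85 [ 0.47797535 -0.38540855  0.16081612] [0.24172738 1.66121585 0.10593148]
```

View pics/f.png

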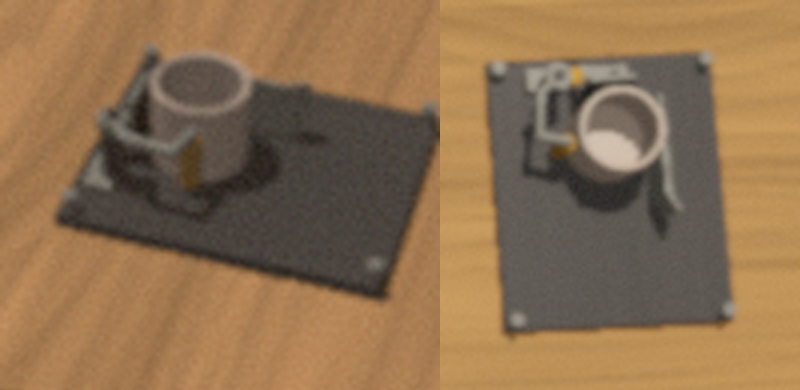

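The cup is upright, against the rail and stop and held by the roller (deflected outward). One numeric check of the gap to the stop.

Run:
```python
from h import *
th=.0255
def L(px,z):
    d=ray('top',px,z)[:2]-[.6238,-.2022];return (1e3*np.array([np.cos(th)*d[0]+np.sin(th)*d[1],-np.sin(th)*d[0]+np.cos(th)*d[1]])).round(1)
c=lambda x,y:((x-440+.5)/3-.5+310,(y+.5)/3-.5+115)
print('cup',L(c(622,128),.065),'stop lower edge',L(c(600,82),.05),L(c(635,77),.05),'roller',L(c(566,146),.05))
```

```text
cup [33.5 -0.6] stop lower edge [72.   9.1] [ 74.5 -17.4] roller [24.7 38.2]
```

The cup is at lantern (33.5, -0.6) mm. The stop was felt 24 mm past first roller contact, matching the 25 mm in the text. Handing in.

```bash
python3 -c "
from workcell import *
print(job_done())"
```

```text
the job is handed in; nothing more can be done
None
```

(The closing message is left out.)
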